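Steady the keyed cup stand and nest its pot

ROBOT

A 6-joint arm with a two-finger parallel gripper is mounted at the origin on the work surface. World frame = base frame: x ahead of the robot, y to its left, z up, the work surface at z = 0. Lengths are in m, angles in rad, forces in N, time in s.
With the tool pointing down it reaches from about 0.35 to 0.85 m from the base axis. Payload 8.1 kg.
Tool frame: the origin (TCP) lies at the very end of the fingers, on their centre line; the grasp point (between the pads) lies 19 mm behind it; z points along the fingers, y is the line along which they close (so a half turn about z gives the same grasp; the last joint's range is limited). The gripper opens to 93 mm and grips with 3 to 60 N. Pads are 15 mm wide; open, the fingers measure 128 mm over their backs; the gripper's body (75 mm by 188 mm) begins 65 mm behind the grasp point.
Start: joints at [-1.185, 0.13, 1.488, -0, 1.523, -0.085], TCP at [0.272, -0.535, 0.197] pointing down, gripper open.
Joint ranges: [-2.96, 2.96], [-0.89, 2.26], [0.02, 2.5], [-1.34, 4.48], [0, 2.73], [-2.66, 2.66]. Speed limits (rad/s): [2.39, 2.39, 2.79, 3.14, 3.14, 3.14].

INTERFACE

Orientations are given as a rotation vector (axis times angle).
In Python, from plant import robot gives the robot as it stands. The module is installed in compiled form; this text tells all that it offers.
- The arm moves only by the tool play_rows, never from a script. Its argument "increments" is text: rows parted by semicolons, each of 5 numbers parted by spaces: the shift along the tool's x, y, z in mm, then the turn about the tool's z in degrees, then the closure, from -1 (fully open) to 1 (shut). In form: dx dy dz yaw claw; .... A call has 1 to 20 rows; each row is the pose to reach, as a shift and turn from the pose commanded when the call began, along the tool's axes at that moment; what a row does not reach only later rows make up. A row lasts 1/10 s, in which the tool goes at most 50 mm and 8.59 degrees, less where a joint would pass 70% of its speed; a pose out of reach is approached as far as the arm can. A call with a gripper value outside its range is refused whole. The fingers move at their own pace and stop on an object; "force" is the grip in N (left out, the last holds). Time passes only in rows, so rows that repeat a pose let the fingers close. It gives the time, the measured TCP pose, the force, the opening and the grip force at its end, in the units of the state.
- robot.read_state(): the state, without advancing time (a new reading comes with each control period).
- robot.read_camera(name): name is "side" or "top"; returns the picture (420x560x3 uint8, blue, green, red); there is no depth.
- robot.calibration(name): a dict with "vertical_fov" (degrees; the focal length in pixels is half the picture's height over the tangent of half this angle, whatever the lens; pixels are square), "cx", "cy" (the principal point, pixels), "rvec" (rotation vector, rad) and "tvec" (3), from world to camera coordinates, as OpenCV has them. Camera axes: x right, y down, z forward; pixel columns grow to the right and rows downward; lengths in m; the calibration is good to about 2 mm. A picture is of the moment at which its call begins. calibration takes no time and is no camera call.
- robot.close_job(): hands the job in; it is judged then, once.
Trained networks look in the newest picture that a camera, given by its name, has taken for a name from the list of things; names that differ only in an ending like _2 or _b are one class to them, and where a whole thing is asked for, a point or a joint stands for the part that bears it (a point fixed in the world has none). Each returns a list of dicts, best first, with "conf" (0 to 1); they miss things now and then, are a little off and sometimes report something else, mostly with a low value. They report only what shows in the picture. A call takes as long as a camera call. They do not tell look-alikes from the thing itself.
- robot.recognise(camera, query): "centre" ([x, y, z] in m, in world coordinates, good to about 4 mm: the middle of the surface that is visible of it).
- robot.regions_of(camera, query): "pixels" (420x560 bool, what is visible of it).
- robot.landmark_of(camera, query): "centre" ([x, y, z] in m, in world coordinates, good to about 4 mm: a listed point, or the origin of a listed thing).
The state is a dict: "t": time; "q": joint angles; "dq": joint speeds; "joint_torque": joint torques, N m; "tool_pos": TCP position; "orientation": TCP orientation; "force": force on the tool from outside, world axes, zero at the start; "wrist_torque": the same for the moment, N m; "opening": finger opening in m; "gripper_force": force on a finger pad.
Only numpy, scipy, OpenCV 4.12 (cv2) and the standard library are available. Lean on these libraries where they do the work, as an engineer would, in place of code of your own. Each camera call takes 0.05 s, during which the arm holds its last target. There are 200 camera calls.

TASK

The four-legged cup stand rocks on its round base plate because its one short leg, the one under the flat tab, is not on the plate's raised pad: turn the stand on the plate until the short leg stands on the pad and the stand is level and steady on all four feet, about in the middle of the plate, and let go. Then lower the empty tapered white pot upright into the stand's cup until its bottom rests on the cup's floor, and let go, leaving the stand steady. Drop neither of them, do not tip the stand over, and leave the other things on the bench where they are.

Things in the scene. Friction and masses are not known exactly. Their poses are not given: they have to be found in the camera images.
- base: Round aluminium base plate fixed to the bench, 170 diameter, 8 thick; origin at the centre of its underside, z up. Its own +x points from the centre to the middle of the raised pad.
- pad_top (a point): Centre of the top of the raised dark rubber pad on the base plate: a square 34 x 34, standing 7 above the plate, its middle 60 from the plate's centre.
- stand: Loose steel stand, 0.4 kg: a cross of two flat bars 130 x 16, undersides 36 and tops 44 above the long feet, on four legs of 14 diameter at 60 from its axis, with an open round cup in the middle. At first it stands on the base plate at any wrong turn, within 15 of the middle. Origin on the axis, level with the soles of the three long legs; z up, +x towards the short leg.
- stand_cup (a point): Point on the stand's axis at half height of the straight band of its cup, 83 above the origin; axes as the stand's. The band, 60 in outer diameter, runs from 72 to the rim at 94 above the origin: grip it here across the outside, in any direction. Inside, the cup is 53 across at the mouth, tapering to 42 at the floor.
- stand_short_foot (a point): Centre of the sole of the short leg, 60 from the axis on the stand's +x and 7 above the other soles (just the pad's height). Over it a flat tab 34 wide reaches out to 96 from the axis. The stand's weight lies a little towards it, so the stand leans 0.1 to 0.2 rad at wrong turns.
- stand_cup_floor (a point): Centre of the cup's inner floor, on the stand's axis, 48 above the stand's origin and 46 below the rim.
- pot: Empty white plastic pot, round, 0.07 kg, standing upright, 90 high: tapering from 35 diameter at the bottom to 45 at 62 up, then a straight rim band 52 in diameter from 66 to 90 up. Origin at the centre of its underside, z up.
- pot_centre (a point): Point on the pot's axis half-way up, 45 above its underside; grip it on the rim band, middle 78 above the underside, so that the fingers stay clear of the cup's rim when it is nested. Nested, the band begins 20 above the cup's rim.
- pot_bottom (a point): Centre of the pot's underside.
- jar: Bystander, loose: closed glass jar, 54 diameter, 85 high, straight sided with a white cap; stands upright and changes sides with the pot (origin under its centre). Leave it.
- tip_box: Bystander, loose: blue box with clear lid, 82 x 117 x 63 high (origin under its centre). Leave it.
- bottle: Bystander, loose: white bottle, 64 diameter, 150 high (origin under its centre). Leave it.
- dishes: Bystander, loose: pair of shut clear flat dishes, 90 diameter, 26 high in all (origin under its centre). Leave it.
- slide_box: Bystander, loose: flat grey box, 90 x 120 x 35 high (origin under its centre). Leave it.
- beaker: Bystander, loose: open glass beaker, 76 diameter, 90 high (origin under its centre). Leave it.
- marker: Bystander, loose: black pen, 120 x 13 x 13 high, lying along its own x (origin under its centre). Leave it.
There are look-alikes about, which are no part of the job. What is shaped like the stand but pink or turquoise is not meant.

How it is judged:
On the way, in this order (a step that is already met when the one before it is completed fails the run):
1. the stand is let go, level and still on the base plate with its short leg on the pad (angle between stand's own z axis and vertical below 0.035 rad and horizontal distance between stand_short_foot and pad_top below 0.018 m and horizontal distance between stand and base below 0.018 m and z of stand in the frame of base between 0.005 and 0.011 m and linear speed of stand below 0.02 m/s and angular speed of stand below 0.1 rad/s and contact force between the fingers and stand below 0.1 N), for 0.3 s.
2. the pot rests upright on the floor of the cup, let go, with the stand still level (all of step 1 and distance between pot_bottom and stand_cup_floor below 0.006 m and angle between the z axis of pot and the z axis of stand, either way round below 0.06 rad and angle between pot's own z axis and vertical below 0.08 rad and linear speed of pot below 0.02 m/s and contact force between the fingers and pot below 0.1 N), for 0.3 s.
At the end, for the whole second after the job is handed in: Stand at rest within 0.035 rad of level, short foot within 18 mm of the pad's middle, axis within 18 mm of the plate's centre, long feet on the plate; pot's bottom within 6 mm of the cup floor's centre, in line with the cup within 0.06 rad, upright within 0.08 rad; both still and let go (all of step 2); the robot touches nothing.
It fails at once if the stand is tipped over (leans more than 0.5 rad) (angle between stand's own z axis and vertical above 0.5 rad).
It fails at once if the stand is dropped (falls faster than 0.6 m/s over the plate) (linear speed of stand above 0.6 m/s and horizontal distance between stand and base below 0.05 m).
It fails at once if the pot is dropped into the cup (faster than 0.6 m/s close over it) (linear speed of pot above 0.6 m/s and distance between pot_bottom and stand_cup_floor below 0.06 m).
It fails at once if a bystander is moved by more than 30 mm (distance of any of jar, tip_box, bottle, dishes, slide_box, beaker, marker from where it was at the start of the episode above 0.03 m).
It also fails if it takes over 72 s, if anything falls off the work surface, if the arm or the gripper's body presses on something with over 40 N, if the wrist force passes 120 N, or if a joint passes its speed limit or range.

## Working session

There is one attempt and no reset: what is moved stays moved. The work goes in short steps, Python scripts to look and compute and a tool call to move; the robot and the scene stay as the last step left them, time stands still between calls to the robot, and variables do not carry over. Pictures are saved under pics/ and viewed, at most 10 in all, crops included, and the job is handed in when it is done.

Besides the shell and the picture viewer there is one more tool, called by a JSON object that holds its "op" and its "data". play_rows: Moves the arm, as the interface text tells. Its arguments: {"type":"object","properties":{"increments":{"type":"string"},"force":{"type":"number"}},"required":["increments"]}

```bash
mkdir -p pics; cat > h.py <<'E'
import numpy as np, cv2
from plant import robot
def cal(n):
    c=robot.calibration(n); f=210/np.tan(np.radians(c["vertical_fov"])/2)
    K=np.array([[f,0,c["cx"]],[0,f,c["cy"]],[0,0,1]]); R=cv2.Rodrigues(np.array(c["rvec"],float))[0]
    return K,R,np.array(c["tvec"],float)
def proj(n,p):
    K,R,t=cal(n); q=K@(R@np.array(p,float)+t); return q[:2]/q[2]
def ray(n,uv):
    K,R,t=cal(n); return -R.T@t, R.T@np.linalg.inv(K)@np.array([uv[0],uv[1],1.])
def atz(n,uv,z):
    o,d=ray(n,uv); return o+d*(z-o[2])/d[2]
def tri(a,ua,b,ub):
    oa,da=ray(a,ua);ob,db=ray(b,ub)
    s=np.linalg.lstsq(np.c_[da,-db],ob-oa,rcond=None)[0]
    p,q=oa+s[0]*da,ob+s[1]*db; return (p+q)/2,np.linalg.norm(p-q)
E
python3 - <<'E'
from h import *
np.set_printoptions(precision=4,suppress=True)
ims=[robot.read_camera(n) for n in("side","top")]
for n,i in zip(("side","top"),ims): cv2.imwrite(f"pics/{n}0.png",i); K,R,t=cal(n);print(n,K[0,0],-R.T@t,R[2])
for q in["base","pad_top","stand","stand_cup","stand_short_foot","pot","pot_centre","pot_bottom","jar"]:
  for n in("side","top"):
    print(q,n,[(np.round(d["centre"],4).tolist(),round(d["conf"],2)) for d in robot.landmark_of(n,q)[:3]])
s=robot.read_state();print(s["t"],s["tool_pos"],s["orientation"])
E
```

```text
side 380.9863424409984 [0.1583 0.4982 0.6888] [ 0.459  -0.5729 -0.679 ]
top 510.565999830514 [0.2844 0.0097 1.2773] [ 0.2321 -0.0046 -0.9727]
base side [([0.5182, -0.0351, 0.0026], 0.68)]
base top [([0.5244, -0.0365, -0.0036], 0.72), ([0.5753, -0.0064, 0.0165], 0.57), ([0.5104, -0.0266, 0.0623], 0.19)]
pad_top side [([0.5747, -0.0051, 0.0083], 0.71), ([0.5074, -0.0231, 0.0944], 0.21)]
pad_top top [([0.5758, -0.0045, 0.0179], 0.61)]
stand side [([0.5194, -0.0315, 0.0114], 0.83), ([0.4561, -0.3695, 0.0002], 0.56)]
stand top [([0.4602, -0.3658, 0.0044], 0.92), ([0.5181, -0.0313, 0.0139], 0.81), ([0.3948, 0.3564, -0.0066], 0.58)]
stand_cup side [([0.5062, -0.0207, 0.0964], 0.95), ([0.4037, 0.3584, 0.0847], 0.95), ([0.4571, -0.3791, 0.0813], 0.84)]
stand_cup top [([0.4071, 0.3588, 0.0859], 0.92), ([0.4619, -0.3815, 0.0838], 0.79), ([0.5084, -0.0276, 0.0882], 0.58)]
stand_short_foot side [([0.4462, 0.3845, 0.0037], 0.59), ([0.4887, 0.0209, 0.0069], 0.57)]
stand_short_foot top [([0.4535, 0.3802, -0.0033], 0.97), ([0.4711, -0.428, -0.0027], 0.89), ([0.3249, -0.2325, -0.0034], 0.37)]
pot side [([0.5998, -0.2916, 0.0007], 0.84)]
pot top [([0.5976, -0.2898, -0.0021], 0.63)]
pot_centre side [([0.5991, -0.2893, 0.0395], 0.56)]
pot_centre top [([0.5984, -0.2897, 0.0445], 0.69), ([0.7448, -0.0712, 0.0026], 0.38)]
pot_bottom side [([0.5967, -0.2931, -0.0023], 0.66)]
pot_bottom top [([0.5981, -0.2899, -0.0032], 0.82), ([0.6514, 0.417, 0.0039], 0.75)]
jar side [([0.5724, 0.2464, -0.0021], 0.96)]
jar top [([0.5677, 0.2441, -0.0012], 0.76)]
1.0 [ 0.2722 -0.5347  0.1966] [-3.0549 -0.7328 -0.    ]
```

View pics/side0.png

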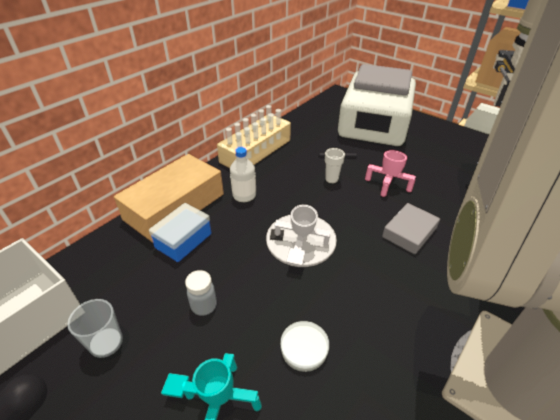

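View pics/top0.png

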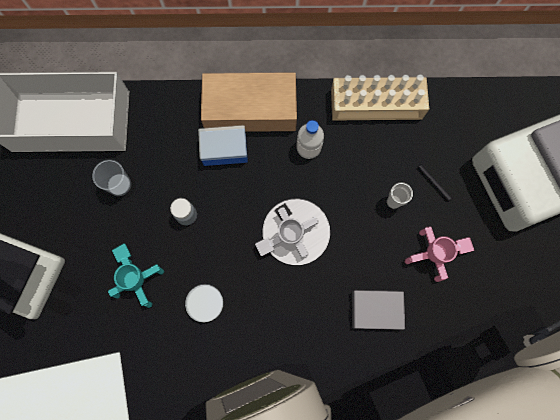

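Both views: white plate with the steel stand at top(291,232)/side(302,238), tab pointing to top(265,247), dark pad at top(283,212). The pot is at top(399,195), and the pink and turquoise stands are decoys. I'll look closer and check the geometry.

```bash
python3 - <<'E'
from h import *
np.set_printoptions(precision=4,suppress=True)
a=cv2.imread("pics/top0.png");b=cv2.imread("pics/side0.png")
def ov(n,im,u0,v0,w,h,s):
    c=cv2.resize(im[v0:v0+h,u0:u0+w],None,fx=s,fy=s,interpolation=cv2.INTER_CUBIC)
    B=np.array([.521,-.036,.008])
    P=lambda p:tuple(int(x) for x in (proj(n,p)-[u0,v0])*s)
    cv2.polylines(c,[np.array([P(B+.085*np.array([np.cos(t),np.sin(t),0])) for t in np.arange(0,6.3,.1)])],True,(0,255,0),1)
    x=np.array([.865,.5,0]);y=np.array([-.5,.865,0]);q=B+[0,0,.007]+.06*x
    cv2.polylines(c,[np.array([P(q+.017*(i*x+j*y)) for i,j in((1,1),(1,-1),(-1,-1),(-1,1))])],True,(0,0,255),1)
    return c
o=np.hstack([ov("top",a,250,190,90,90,4),ov("side",b,255,195,95,90,4)])
cv2.imwrite("pics/c0.png",o)
for n,uv in(("top","pot_bottom"),):
  for m in("base","stand_cup","pot"):
    r=[ (d["conf"],np.argwhere(d["pixels"])[:,::-1].mean(0),d["pixels"].sum()) for k in("top","side") for d in robot.regions_of(k,m)[:3]]
    print(m,r)
E
```

```text
base [(0.75, array([298.5292, 232.0029]), np.int64(2445)), (0.72, array([410.4444, 227.5778]), np.int64(1710)), (0.64, array([300.1565, 244.2513]), np.int64(1540))]
stand_cup [(0.75, array([131.3814, 275.7804]), np.int64(1366)), (0.72, array([288.1307, 234.2087]), np.int64(1102)), (0.98, array([390.4502, 169.0275]), np.int64(873)), (0.77, array([210.8974, 385.1284]), np.int64(2758)), (0.63, array([300.4684, 230.419 ]), np.int64(1315))]
pot [(0.97, array([399.9917, 195.3514]), np.int64(481)), (0.24, array([287.0875, 234.2277]), np.int64(1063)), (0.83, array([332.6673, 163.4713]), np.int64(505))]
```

View pics/c0.png

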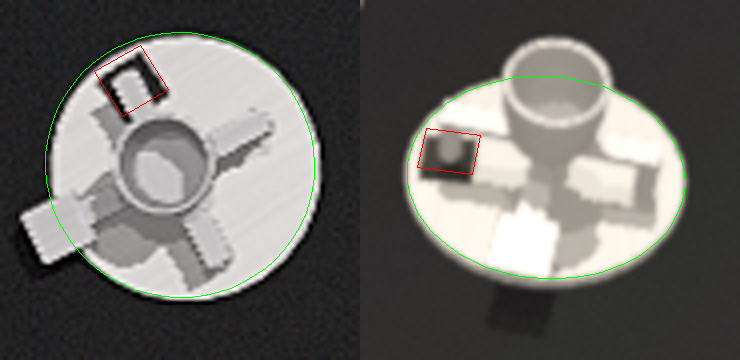

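The overlay fits to about 1 px: the plate centre is about (0.5185, -0.0365) and the pad about (0.570, -0.004), at roughly 32°. The tab points at about 117° and the stand leans towards about 135°. So I grip along 135° (tool yaw -18), lift a little and turn by +85.

```bash
cat >> h.py <<'E'
def go(p,yaw=0):
    s=robot.read_state(); R=cv2.Rodrigues(np.array(s["orientation"],float))[0]
    return np.round(R.T@(np.array(p)-s["tool_pos"])*1000,1)
E
python3 - <<'E'
from h import *
np.set_printoptions(precision=4,suppress=True)
c,e=tri("top",(290.75,230.75),"side",(303.75,215.75));print("rim",c,e)
print(proj("top",[.599,-.2905,.09]),proj("side",[.599,-.2905,.09]))
for z in(.2,.068): print(go([.507,-.0245,z]))
E
```

```text
rim [ 0.506  -0.0217  0.1005] 0.004658912968107509
[401.2168 191.5014] [334.9328 152.9457]
[ 440.7 -348.2   -3.5]
[ 440.7 -348.2  128.5]
```

{"op": "play_rows", "data": {"increments": "441 -348 -4 -18 -1;441 -348 -4 -18 -1;441 -348 -4 -18 -1;441 -348 -4 -18 -1;441 -348 -4 -18 -1;441 -348 -4 -18 -1;441 -348 -4 -18 -1;441 -348 -4 -18 -1;441 -348 -4 -18 -1;441 -348 -4 -18 -1;441 -348 -4 -18 -1;441 -348 -4 -18 -1;441 -348 -4 -18 -1;441 -348 -4 -18 -1;441 -348 -4 -18 -1;441 -348 -4 -18 -1;441 -348 -4 -18 -1", "force": 15}}

```text
t: 3.0
tool_pos: [0.5071, -0.0257, 0.2006]
orientation: [2.904, 1.199, 0.0]
force: [0.2, 0.5, -0.4]
opening: 0.093
gripper_force: 0.0
```

{"op": "play_rows", "data": {"increments": "0 0 40 0 -1;0 0 80 0 -1;0 0 105 0 -1;0 0 120 0 -1;0 0 129 0 -1;0 0 129 0 -1;0 0 129 0 -1;0 0 129 0 0;0 0 129 0 0.2;0 0 129 0 0.3;0 0 129 0 0.5;0 0 129 0 1;0 0 129 0 1;0 0 129 0 1;0 0 129 0 1;0 0 129 0 1"}}

```text
t: 4.6
tool_pos: [0.5073, -0.0245, 0.0716]
orientation: [-2.903, -1.202, 0.0]
force: [-1.5, 1.7, 2.3]
opening: 0.061
gripper_force: 14.9
```

Gripped at 61 mm, which matches the 60 mm band. Lifting 20 mm, then a look.

{"op": "play_rows", "data": {"increments": "0 0 -5 0 1;0 0 -10 0 1;0 0 -15 0 1;0 0 -20 0 1;0 0 -20 0 1;0 0 -20 0 1;0 0 -20 0 1"}}

```text
t: 5.3
tool_pos: [0.5072, -0.0245, 0.0913]
orientation: [-2.903, -1.202, 0.001]
force: [0.1, -0.5, -3.6]
opening: 0.061
gripper_force: 14.8
```

```bash
python3 - <<'E'
from h import *
for n in("side","top"):
  im=robot.read_camera(n); cv2.imwrite(f"pics/{n}1.png",im)
s=robot.read_state();print(s["force"],s["opening"])
a=cv2.imread("pics/top1.png");b=cv2.imread("pics/side1.png")
r=lambda im,u,v:cv2.resize(im[v:v+100,u:u+100],None,fx=4,fy=4,interpolation=cv2.INTER_CUBIC)
cv2.imwrite("pics/c1.png",np.hstack([r(a,240,180),r(b,255,185)]))
E
```

```text
[-0.6961388   0.65298931 -2.77139278] 0.06116356493332738
```

View pics/c1.png

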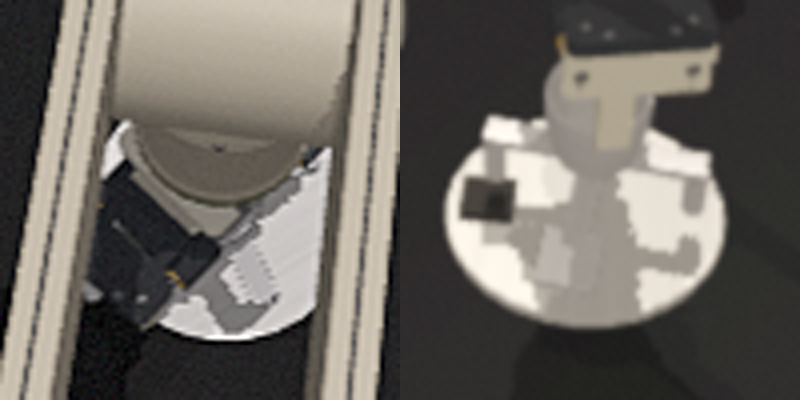

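{"op": "play_rows", "data": {"increments": "0 6 0 8 1;0 12 0 16 1;0 17 0 24 1;0 17 0 32 1;0 17 0 40 1;0 17 0 48 1;0 17 0 56 1;0 17 0 64 1;0 17 0 72 1;0 17 0 80 1;0 17 0 85 1;0 17 0 85 1;0 17 0 85 1"}}

```text
t: 6.7
tool_pos: [0.5192, -0.0365, 0.0913]
orientation: [2.953, -1.071, -0.001]
force: [-0.1, -0.8, -1.9]
opening: 0.0609
gripper_force: 14.8
```

```bash
python3 - <<'E'
from h import *
np.set_printoptions(precision=4,suppress=True)
for n in("side","top"):
  im=robot.read_camera(n); cv2.imwrite(f"pics/{n}2.png",im)
s=robot.read_state();print(s["force"],s["opening"],s["tool_pos"])
for q in("base","pad_top","stand","stand_short_foot","stand_cup"):
  for n in("side","top"):print(q,n,[(np.round(d["centre"],4).tolist(),round(d["conf"],2)) for d in robot.landmark_of(n,q)[:3]])
a=cv2.imread("pics/top2.png");b=cv2.imread("pics/side2.png")
def r(n,im,u,v):
  c=cv2.resize(im[v:v+100,u:u+100],None,fx=4,fy=4,interpolation=cv2.INTER_CUBIC)
  p=np.array(s["tool_pos"]);o=p-[0,0,.064]
  x=np.array([np.cos(.5585),np.sin(.5585),0])
  y=np.array([-x[1],x[0],0])
  P=lambda p:tuple(int(k) for k in (proj(n,p)-[u,v]+.5)*4)
  o7=o+[0,0,.044]
  for d in(x,y):
    for e in(-8,8):
      f=y if d is x else x
      cv2.line(c,P(o7-.065*d+f*e*.001),P(o7+.065*d+f*e*.001),(0,0,255),1)
  for d,h in((x,.007),(y,0),(-x,0),(-y,0)):
    f=o+.06*d+[0,0,h]
    cv2.polylines(c,[np.array([P(f+.007*np.array([np.cos(t),np.sin(t),0])) for t in np.arange(0,6.3,.3)])],True,(0,255,0),1)
  return c
cv2.imwrite("pics/c2.png",np.hstack([r("top",a,240,180),r("side",b,255,185)]))
E
```

```text
[-0.0462 -0.6398 -3.0428] 0.061178545493813886 [ 0.5193 -0.0366  0.0915]
base side [([0.5193, -0.0348, 0.0], 0.57), ([0.5102, -0.0477, 0.0288], 0.3)]
base top [([0.5215, -0.0368, -0.0013], 0.66), ([0.5762, -0.0072, 0.0159], 0.41)]
pad_top side [([0.5723, -0.0066, 0.0112], 0.71), ([0.594, -0.2888, 0.0428], 0.37)]
pad_top top [([0.5788, -0.0062, 0.0186], 0.79), ([0.6531, 0.4162, 0.0001], 0.59)]
stand side [([0.4, 0.3575, -0.0013], 0.92), ([0.4604, -0.3711, 0.0027], 0.71), ([0.511, -0.0481, 0.0316], 0.66)]
stand top [([0.4598, -0.3685, 0.0037], 0.82), ([0.5145, -0.0446, 0.0336], 0.72), ([0.3968, 0.3555, -0.0036], 0.7)]
stand_short_foot side [([0.559, -0.0162, 0.0282], 0.89), ([0.4473, 0.3826, 0.0027], 0.85)]
stand_short_foot top [([0.4531, 0.3817, -0.0044], 0.98), ([0.5661, -0.0128, 0.0249], 0.78), ([0.4702, -0.4288, -0.002], 0.77)]
stand_cup side [([0.4609, -0.3813, 0.0819], 0.85), ([0.401, 0.3596, 0.085], 0.8), ([0.5203, -0.0363, 0.1141], 0.65)]
stand_cup top [([0.4628, -0.3832, 0.084], 0.97), ([0.4063, 0.3588, 0.0835], 0.82), ([0.5222, -0.0415, 0.1089], 0.75)]
```

View pics/c2.png

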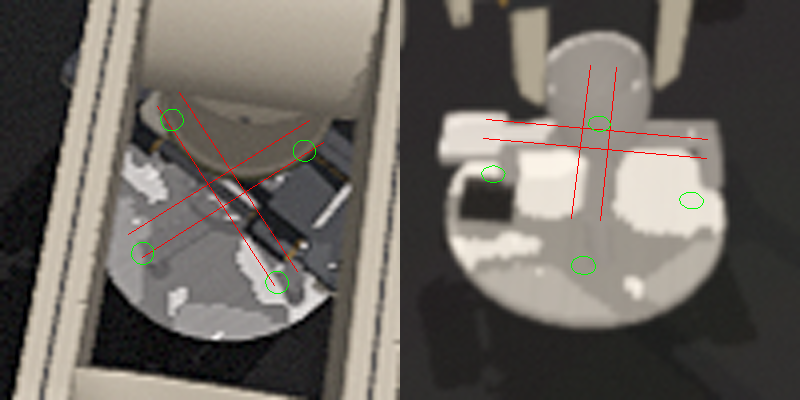

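The turn is right: the stand measures about 32.6° and the pad 32°. It still leans a little towards the short leg, so lowering should meet the pad with the short foot first.

{"op": "play_rows", "data": {"increments": "0 0 3 0 1;0 0 6 0 1;0 0 9 0 1;0 0 11 0 1;0 0 13 0 1;0 0 13 0 1;0 0 13 0 1"}}

```text
t: 8.0
tool_pos: [0.5193, -0.0366, 0.0785]
orientation: [2.952, -1.075, -0.0]
force: [-0.0, -0.5, -3.0]
opening: 0.0608
gripper_force: 14.8
```

```bash
python3 - <<'E'
from h import *
im=robot.read_camera("side");robot.read_camera("top"); cv2.imwrite("pics/s3.png",im)
for q in("stand","stand_short_foot","stand_cup","pad_top"):
  for n in("side","top"):print(q,n,[(np.round(d["centre"],4).tolist(),round(d["conf"],2)) for d in robot.landmark_of(n,q) if abs(d["centre"][1]+.03)<.08])
cv2.imwrite("pics/c3.png",cv2.resize(im[170:290,240:360],None,fx=4.5,fy=4.5,interpolation=cv2.INTER_CUBIC))
s=robot.read_state();print(s["force"],s["opening"],s["tool_pos"])
E
```

```text
stand side [([0.5124, -0.0461, 0.0162], 0.57)]
stand top [([0.5128, -0.0458, 0.021], 0.91)]
stand_short_foot side [([0.5651, -0.0155, 0.0139], 0.97)]
stand_short_foot top []
stand_cup side [([0.5191, -0.0357, 0.1039], 0.7)]
stand_cup top [([0.5203, -0.0437, 0.0965], 0.84)]
pad_top side [([0.57, -0.003, 0.0129], 0.61)]
pad_top top [([0.5741, -0.0056, 0.0151], 0.67)]
[ 0.07177552  0.27384503 -3.23543489] 0.06074875655591505 [ 0.51937499 -0.03657527  0.07857642]
```

View pics/c3.png

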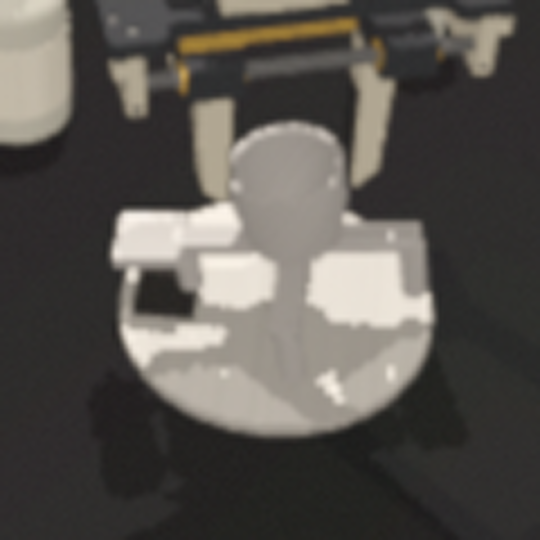

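The short foot hangs just above the inner part of the pad. I'll shift 4 mm outward as a compromise, then go on down and watch the force.

{"op": "play_rows", "data": {"increments": "0 -4 0 0 1;0 -4 2 0 1;0 -4 4 0 1;0 -4 6 0 1;0 -4 6 0 1;0 -4 6 0 1"}}

```text
t: 9.1
tool_pos: [0.5224, -0.0341, 0.0737]
orientation: [2.951, -1.075, 0.002]
force: [-3.8, -2.1, 5.8]
opening: 0.0606
gripper_force: 15.0
```

{"op": "play_rows", "data": {"increments": "0 0 0 0 1;0 0 1 0 1;0 0 2 0 1;0 0 3 0 1;0 0 3 0 1", "force": 4}}

```text
t: 9.6
tool_pos: [0.522, -0.0337, 0.0694]
orientation: [2.952, -1.075, 0.0]
force: [-0.8, -1.8, 2.2]
opening: 0.0616
gripper_force: 4.0
```

```bash
python3 - <<'E'
from h import *
im=robot.read_camera("side");robot.read_camera("top")
for q in("stand","stand_short_foot","stand_cup","pad_top"):
  for n in("side","top"):print(q,n,[(np.round(d["centre"],4).tolist(),round(d["conf"],2)) for d in robot.landmark_of(n,q) if abs(d["centre"][1]+.03)<.08])
E
```

```text
stand side [([0.5211, -0.0413, 0.0064], 0.78)]
stand top [([0.5216, -0.0411, 0.0141], 0.78), ([0.5261, -0.0372, 0.0933], 0.52)]
stand_short_foot side [([0.5706, -0.0103, 0.0123], 0.58)]
stand_short_foot top [([0.7459, -0.0727, 0.0032], 0.16)]
stand_cup side [([0.5206, -0.0339, 0.0949], 0.7)]
stand_cup top [([0.5196, -0.0394, 0.0905], 0.63)]
pad_top side [([0.5724, -0.0064, 0.0094], 0.73)]
pad_top top [([0.5751, -0.0099, 0.0177], 0.79)]
```

Nearly level now, with the foot on the pad. Letting go gently, then rising.

{"op": "play_rows", "data": {"increments": "0 0 0 0 0.3;0 0 0 0 0;0 0 0 0 -0.5;0 0 0 0 -1;0 0 0 0 -1;0 0 -20 0 -1;0 0 -60 0 -1;0 0 -100 0 -1;0 0 -130 0 -1;0 0 -130 0 -1"}}

```text
t: 11.1
tool_pos: [0.5252, -0.0338, 0.2057]
orientation: [-2.95, 1.074, -0.015]
force: [0.9, -0.6, 1.4]
opening: 0.0932
gripper_force: 0.0
```

```bash
python3 - <<'E'
from h import *
ims=[robot.read_camera(n) for n in("side","top")]
for q in("stand","stand_short_foot","stand_cup","stand_cup_floor","pad_top","pot_bottom","pot_centre"):
  for n in("side","top"):print(q,n,[(np.round(d["centre"],4).tolist(),round(d["conf"],2)) for d in robot.landmark_of(n,q) if abs(d["centre"][1]+.03)<.08 or "pot" in q])
s=robot.read_state();print(s["t"],s["force"],s["tool_pos"],s["q"])
def r(n,im,u,v):
  c=cv2.resize(im[v:v+100,u:u+100],None,fx=4,fy=4,interpolation=cv2.INTER_CUBIC)
  o=np.array([.521,-.039,.008]);x=np.array([np.cos(.5585),np.sin(.5585),0]);y=np.array([-x[1],x[0],0])
  P=lambda p:tuple(int(k) for k in (proj(n,p)-[u,v]+.5)*4)
  E=lambda f,rr,col:cv2.polylines(c,[np.array([P(f+rr*np.array([np.cos(t),np.sin(t),0])) for t in np.arange(0,6.3,.2)])],True,col,1)
  E(o+[0,0,.094],.030,(0,0,255));E(o+[0,0,.094],.0265,(0,0,255));E(o+[0,0,.048],.021,(0,255,0))
  o7=o+[0,0,.044]
  for d in(x,y):
    f=y if d is x else x
    for e in(-8,8): cv2.line(c,P(o7-.065*d+f*e*.001),P(o7+.065*d+f*e*.001),(255,0,0),1)
  return c
cv2.imwrite("pics/c4.png",np.hstack([r("top",ims[1],240,180),r("side",ims[0],255,185)]))
E
```

```text
stand side [([0.5212, -0.0417, 0.0035], 0.78)]
stand top [([0.5245, -0.0371, 0.0075], 0.73), ([0.5166, -0.0383, 0.0576], 0.39)]
stand_short_foot side [([0.5732, -0.0108, 0.0117], 0.96)]
stand_short_foot top [([0.5719, -0.0057, 0.0136], 0.84)]
stand_cup side [([0.572, -0.009, 0.0133], 0.37)]
stand_cup top [([0.521, -0.0452, 0.0877], 0.97)]
stand_cup_floor side [([0.517, -0.0399, 0.0502], 0.95)]
stand_cup_floor top [([0.518, -0.0367, 0.0567], 0.9)]
pad_top side [([0.5731, -0.0066, 0.0124], 0.58)]
pad_top top [([0.5736, -0.0051, 0.0181], 0.64)]
pot_bottom side [([0.5966, -0.2903, -0.0061], 0.81)]
pot_bottom top [([0.6014, -0.2902, -0.0004], 0.94)]
pot_centre side [([0.5985, -0.2872, 0.0426], 0.69)]
pot_centre top [([0.5961, -0.2897, 0.0458], 0.87)]
11.9 [ 0.77751785 -0.97954563  0.33753368] [ 0.52197792 -0.03348336  0.19956124] [-1.62119687e-01 -7.99852934e-02  1.69663515e+00  2.10145454e-05
  1.52485687e+00  2.10720927e+00]
```

View pics/c4.png

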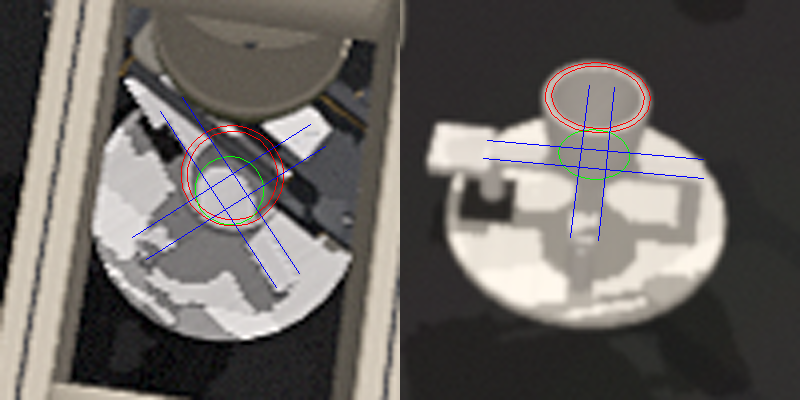

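The stand looks level: its rim matches the overlay in both views. The short foot (.5725, -.008) is on the pad (.573, -.006). Next is the pot, at (.5985, -.290).

{"op": "play_rows", "data": {"increments": "224 147 0 0 -1;224 147 0 0 -1;224 147 0 0 -1;224 147 0 0 -1;224 147 0 0 -1;224 147 0 0 -1;224 147 0 0 -1;224 147 0 0 -1;224 147 0 0 -1;224 147 0 0 -1", "force": 8}}

```text
t: 12.9
tool_pos: [0.5991, -0.2888, 0.1999]
orientation: [-2.953, 1.073, -0.0]
force: [-0.1, 0.1, 1.0]
opening: 0.0933
gripper_force: 0.0
```

```bash
python3 - <<'E'
from h import *
np.set_printoptions(precision=4,suppress=True)
ims=[robot.read_camera(n) for n in("side","top")]
L=[]
for q,z in(("pot",0),("pot_bottom",0),("pot_centre",.045)):
  for n in("side","top"):
    for d in robot.landmark_of(n,q)[:1]: print(q,n,d["centre"],d["conf"])
for q in("stand","stand_cup","stand_cup_floor","stand_short_foot","pad_top"):
  for n in("side","top"):print(q,n,[(np.round(d["centre"],4).tolist(),round(d["conf"],2)) for d in robot.landmark_of(n,q) if abs(d["centre"][1]+.03)<.08])
s=robot.read_state();print(s["t"],s["tool_pos"],go([.5985,-.29,.059]))
def r(n,im,u,v,o,b):
  c=cv2.resize(im[v:v+70,u:u+100],None,fx=4,fy=4,interpolation=cv2.INTER_CUBIC)
  P=lambda p:tuple(int(k) for k in (proj(n,p)-[u,v]+.5)*4)
  for h,rr in b: cv2.polylines(c,[np.array([P(np.array(o)+[0,0,h]+rr*np.array([np.cos(t),np.sin(t),0])) for t in np.arange(0,6.3,.2)])],True,(0,0,255),1)
  return c
pb=((.09,.026),(.066,.026),(0,.0175)); sb=((.094,.03),(.048,.021))
O=[.5985,-.29,0];S=[.521,-.039,.008]
cv2.imwrite("pics/c5.png",np.vstack([np.hstack([r("top",ims[1],350,160,O,pb),r("side",ims[0],285,130,O,pb)]),np.hstack([r("top",ims[1],240,195,S,sb),r("side",ims[0],255,195,S,sb)])]))
E
```

```text
pot_bottom side [0.5995, -0.2928, -0.004] 0.67
pot_bottom top [0.7459, -0.0718, 0.0036] 0.64
pot_centre side [0.5969, -0.2867, 0.0401] 0.67
stand side [([0.5218, -0.0384, 0.0064], 0.63)]
stand top [([0.5223, -0.0373, 0.0092], 0.67)]
stand_cup side [([0.5199, -0.0375, 0.0912], 0.91), ([0.522, -0.0391, 0.0038], 0.33)]
stand_cup top [([0.5231, -0.0442, 0.0874], 0.89)]
stand_cup_floor side [([0.5191, -0.0343, 0.0524], 0.96)]
stand_cup_floor top [([0.516, -0.038, 0.0594], 0.73)]
stand_short_foot side [([0.5707, -0.0073, 0.0097], 0.74)]
stand_short_foot top [([0.5712, -0.0078, 0.0133], 0.79)]
pad_top side [([0.5715, -0.0052, 0.0106], 0.91)]
pad_top top [([0.5757, -0.0049, 0.018], 0.67)]
13.8 [ 0.5989 -0.2902  0.1995] [ -0.4   0.1 140.5]
```

View pics/c5.png

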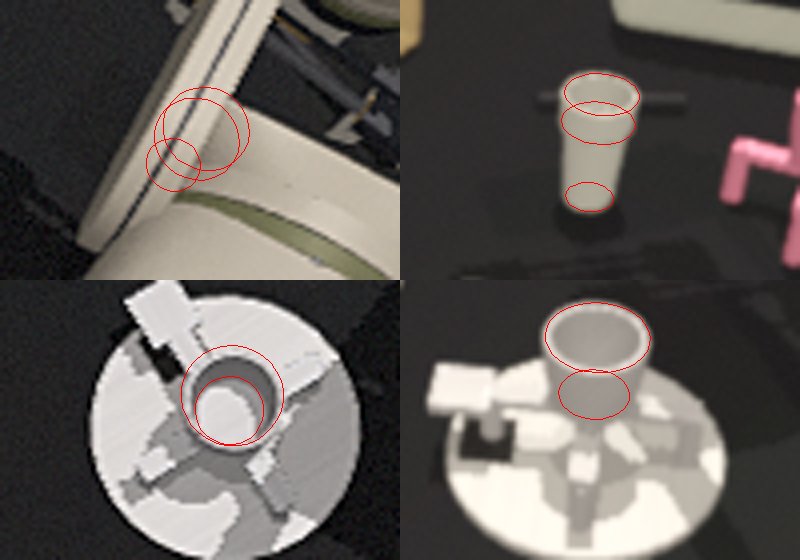

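The pot overlay fits the side view within 1 px, and the stand stands level with its foot on the pad. I'll take the pot.

{"op": "play_rows", "data": {"increments": "0 0 45 0 -1;0 0 85 0 -1;0 0 115 0 -1;0 0 132 0 -1;0 0 140 0 -1;0 0 140 0 -1;0 0 140 0 -1;0 0 140 0 0;0 0 140 0 0.2;0 0 140 0 0.4;0 0 140 0 0.7;0 0 140 0 1;0 0 140 0 1;0 0 140 0 1;0 0 140 0 1"}}

```text
t: 15.3
tool_pos: [0.5989, -0.2902, 0.0595]
orientation: [2.952, -1.075, 0.0]
force: [0.7, -0.7, 0.6]
opening: 0.0516
gripper_force: 8.0
```

{"op": "play_rows", "data": {"increments": "0 0 -10 0 1;0 0 -30 0 1;0 0 -60 0 1;0 0 -90 0 1;0 0 -120 0 1;0 0 -150 0 1;0 0 -150 0 1;0 0 -150 0 1"}}

```text
t: 16.1
tool_pos: [0.5995, -0.2904, 0.2109]
orientation: [2.952, -1.075, 0.004]
force: [-1.2, 0.5, -1.5]
opening: 0.052
gripper_force: 8.0
```

{"op": "play_rows", "data": {"increments": "-30 -20 0 0 1;-65 -42 0 0 1;-100 -64 0 0 1;-135 -86 0 0 1;-170 -108 0 0 1;-200 -128 0 0 1;-215 -138 0 0 1;-222 -142 0 0 1;-222 -142 0 0 1;-222 -142 0 0 1;-222 -142 0 0 1"}}

```text
t: 17.2
tool_pos: [0.5203, -0.0397, 0.2091]
orientation: [2.951, -1.077, -0.001]
force: [0.2, -0.4, -0.8]
opening: 0.0513
gripper_force: 8.0
```

```bash
python3 - <<'E'
from h import *
np.set_printoptions(precision=4,suppress=True)
ims=[robot.read_camera(n) for n in("side","top")]
for q in("pot_bottom","pot_centre","stand_cup","stand","pad_top","stand_short_foot"):
  for n in("side","top"):print(q,n,[(np.round(d["centre"],4).tolist(),round(d["conf"],2)) for d in robot.landmark_of(n,q) if abs(d["centre"][1]+.03)<.08])
s=robot.read_state();T=np.array(s["tool_pos"]);print(s["t"],T,go([.52,-.0385,.117]))
def r(n,im,u,v):
  c=cv2.resize(im[v:v+120,u:u+95],None,fx=4,fy=4,interpolation=cv2.INTER_CUBIC)
  P=lambda p:tuple(int(k) for k in (proj(n,p)-[u,v]+.5)*4)
  O=T-[0,0,.059]
  for o,b in((O,((.09,.026),(.066,.026),(0,.0175))),([.52,-.0385,.008],((.094,.03),(.094,.0265)))):
    for h,rr in b: cv2.polylines(c,[np.array([P(np.array(o)+[0,0,h]+rr*np.array([np.cos(t),np.sin(t),0])) for t in np.arange(0,6.3,.2)])],True,(0,0,255),1)
  return c
cv2.imwrite("pics/c6.png",np.hstack([r("top",ims[1],245,160),r("side",ims[0],257,150)]))
E
```

```text
pot_bottom side [([0.523, -0.0439, 0.148], 0.61)]
pot_bottom top []
pot_centre side [([0.5211, -0.0388, 0.1918], 0.58)]
pot_centre top [([0.5202, -0.0409, 0.1965], 0.55)]
stand_cup side [([0.5206, -0.0362, 0.0923], 0.69), ([0.5207, -0.0333, 0.0033], 0.63)]
stand_cup top [([0.5227, -0.0431, 0.0847], 0.95)]
stand side [([0.5226, -0.0397, 0.0071], 0.75), ([0.7434, -0.0737, 0.0015], 0.64)]
stand top [([0.5198, -0.0412, 0.0086], 0.61)]
pad_top side [([0.57, -0.0046, 0.0101], 0.9)]
pad_top top [([0.5749, -0.0057, 0.0184], 0.65)]
stand_short_foot side [([0.5721, -0.0088, 0.014], 0.87)]
stand_short_foot top [([0.5705, -0.006, 0.0094], 0.79)]
17.9 [ 0.5203 -0.0386  0.2096] [-0.3  0.1 92.6]
```

View pics/c6.png

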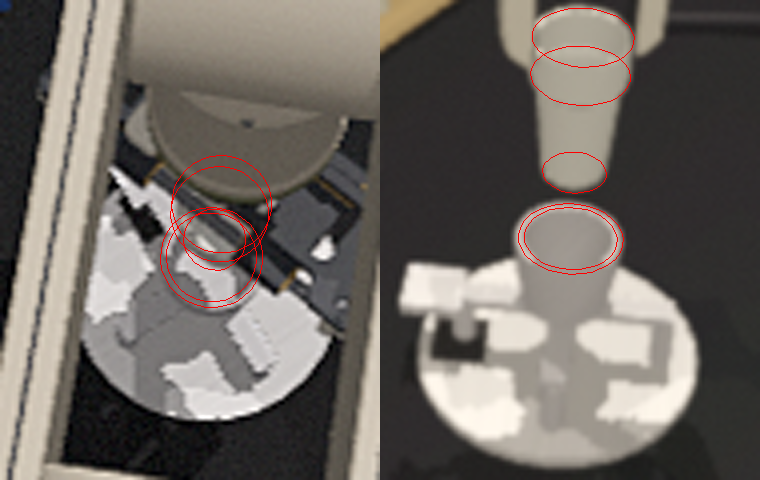

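The pot hangs upright and in line with the cup, within about 2 mm. Lowering it.

{"op": "play_rows", "data": {"increments": "0 0 20 0 1;0 0 40 0 1;0 0 52 0 1;0 0 62 0 1;0 0 71 0 1;0 0 79 0 1;0 0 84 0 1;0 0 88 0 1;0 0 88 0 1;0 0 88 0 1"}}

```text
t: 18.9
tool_pos: [0.5205, -0.0387, 0.1219]
orientation: [-2.952, 1.075, -0.001]
force: [0.3, -0.5, -1.0]
opening: 0.0514
gripper_force: 8.0
```

{"op": "play_rows", "data": {"increments": "0 0 2 0 1;0 0 4 0 1;0 0 5 0 1;0 0 6 0 1;0 0 6 0 1;0 0 6 0 1", "force": 5}}

```text
t: 19.5
tool_pos: [0.5206, -0.0388, 0.116]
orientation: [2.952, -1.075, 0.001]
force: [-0.5, -1.5, 2.9]
opening: 0.0519
gripper_force: 5.0
```

The pot met the floor at the expected height. Letting go.

{"op": "play_rows", "data": {"increments": "0 0 0 0 0.4;0 0 0 0 0.2;0 0 0 0 -0.2;0 0 0 0 -0.6;0 0 0 0 -1;0 0 0 0 -1;0 0 -10 0 -1;0 0 -40 0 -1;0 0 -80 0 -1;0 0 -120 0 -1;0 0 -120 0 -1;0 0 -120 0 -1"}}

```text
t: 20.7
tool_pos: [0.5212, -0.0388, 0.2375]
orientation: [-2.951, 1.075, -0.005]
force: [0.9, -0.5, -1.2]
opening: 0.0928
gripper_force: 0.0
```

```bash
python3 - <<'E'
from h import *
ims=[robot.read_camera(n) for n in("side","top")]
for q in("pot_bottom","pot_centre","stand_cup","stand","pad_top","stand_short_foot"):
  for n in("side","top"):print(q,n,[(np.round(d["centre"],4).tolist(),round(d["conf"],2)) for d in robot.landmark_of(n,q) if abs(d["centre"][1]+.03)<.08])
def r(n,im,u,v):
  c=cv2.resize(im[v:v+120,u:u+95],None,fx=4,fy=4,interpolation=cv2.INTER_CUBIC)
  P=lambda p:tuple(int(k) for k in (proj(n,p)-[u,v]+.5)*4)
  for o,b in(([.52,-.0385,.056],((.09,.026),(.066,.026))),([.52,-.0385,.008],((.094,.03),))):
    for h,rr in b: cv2.polylines(c,[np.array([P(np.array(o)+[0,0,h]+rr*np.array([np.cos(t),np.sin(t),0])) for t in np.arange(0,6.3,.2)])],True,(0,0,255),1)
  return c
cv2.imwrite("pics/c7.png",np.hstack([r("top",ims[1],245,160),r("side",ims[0],257,150)]))
E
```

```text
pot_bottom side [([0.5242, -0.0425, 0.0538], 0.8)]
pot_bottom top [([0.5241, -0.0435, 0.0553], 0.73)]
pot_centre side [([0.5197, -0.0388, 0.0985], 0.71)]
pot_centre top [([0.5206, -0.0381, 0.1022], 0.71)]
stand_cup side [([0.518, -0.0372, 0.0898], 0.95)]
stand_cup top [([0.52, -0.0424, 0.089], 0.85)]
stand side [([0.5188, -0.0392, 0.0055], 0.83), ([0.5216, -0.0417, 0.0987], 0.54)]
stand top [([0.5217, -0.0377, 0.0076], 0.7)]
pad_top side [([0.5204, -0.0431, 0.0531], 0.71), ([0.5713, -0.0048, 0.0093], 0.6)]
pad_top top [([0.5737, -0.0046, 0.0174], 0.81)]
stand_short_foot side [([0.5674, -0.008, 0.0164], 0.6)]
stand_short_foot top [([0.5716, -0.0066, 0.0138], 0.55)]
```

View pics/c7.png

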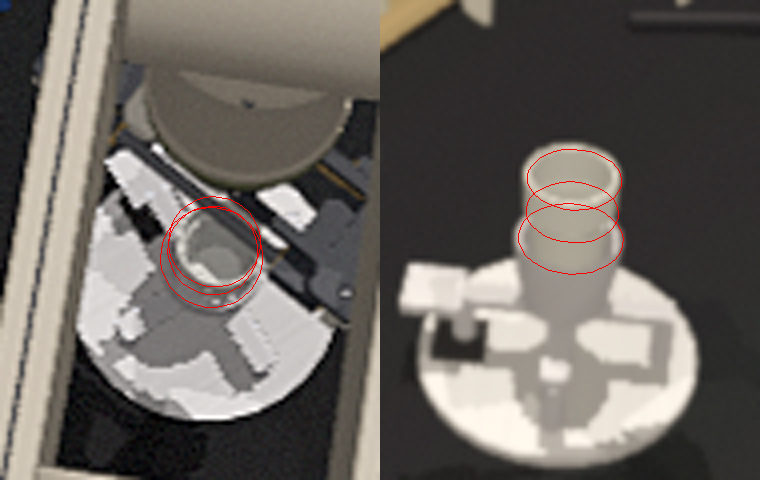

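The pot stands upright in the cup on its floor, the stand is level on the pad, and the gripper is clear at z 0.24. Handing in.

```bash
python3 -c "
from plant import robot
print(robot.read_state()['t']); print(robot.close_job())"
```

```text
21.4
the job is handed in; nothing more can be done
None
```

I handed the job in at 21.4 s: in the last pictures the stand is level with its short leg on the pad, the pot is upright on the cup's floor, and both are let go; the hand-in returned no verdict.

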